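Move the casting supplies to the other rack in reverse order

TASK

The four supplies in the wooden rack stand in the order in which they are used, but the pouring will be done from the other side: move them one by one to the aluminium rack in the reverse order, so that the one that stands leftmost in the wooden rack ends in the rightmost bay, the second from the left in the second bay from the right, and so on (left and right as the robot sees them). Stand each one upright on the floor of its own bay, never tipping any over, and let go of it.

Things in the scene. Friction and masses are not known exactly. Their poses are not given: they have to be found in the camera images.
- tin: closed cylindrical tin, squat and wide: diameter 57 mm, height 72 mm, about 0.18 kg. Grasp it across its diameter about 48 mm above its underside. Loose. Origin at the centre of its underside, z up its axis; its turn about z does not matter.
- dropper: slim dropper bottle: round body of diameter 33 mm up to 62 mm above its underside, then a narrower collar (diameter 24 mm) and a rubber bulb, height 102 mm in all, about 0.07 kg. Grasp the body about 45 mm above its underside. Loose. Origin at the centre of its underside, z up its axis; its turn about z does not matter.
- jar: screw-top jar, diameter 47 mm, height 98 mm, the lid (fixed, diameter 46 mm) being the top 21 mm; about 0.11 kg. Grasp it about 62 mm above its underside. Loose. Origin at the centre of its underside, z up its axis; its turn about z does not matter.
- tamper: turned wooden hand tamper with a steel sole: foot of diameter 48 mm up to 20 mm above its underside, narrowing to a straight round handle of diameter 30 mm from 32 to 88 mm, height 95 mm in all; about 0.12 kg. Grasp the handle about 65 mm above its underside. Loose. Origin at the centre of its underside, z up its axis; its turn about z does not matter.
- pad_tin: thin square cork pad, 70 x 70 x 4 mm, glued to the floor of the first rack; the tin stands on it at the start, so it marks that thing's place in the first row even when the thing is gone. Origin at the centre of its underside; it never moves. The four pads look alike.
- pad_dropper: thin square cork pad, 70 x 70 x 4 mm, glued to the floor of the first rack; the dropper bottle stands on it at the start, so it marks that thing's place in the first row even when the thing is gone. Origin at the centre of its underside; it never moves. The four pads look alike.
- pad_jar: thin square cork pad, 70 x 70 x 4 mm, glued to the floor of the first rack; the jar stands on it at the start, so it marks that thing's place in the first row even when the thing is gone. Origin at the centre of its underside; it never moves. The four pads look alike.
- pad_tamper: thin square cork pad, 70 x 70 x 4 mm, glued to the floor of the first rack; the tamper stands on it at the start, so it marks that thing's place in the first row even when the thing is gone. Origin at the centre of its underside; it never moves. The four pads look alike.
- first_rack: fixed wooden rack without dividers (lengths in mm), left or right on the bench, where the row stands at the start. 96 deep (its x) by 332 long (its y), lips 17 and end cheeks 30 high. Origin: centre of its underside, on the bench; x points away from the robot (within 0.2 rad), y along the row to the left. Places at y = +120, +40, -40, -120, x = 0, each on a cork pad whose top is 14 above the bench.
- second_rack: fixed aluminium rack (lengths in mm) on the other side, same size and axes (x away from the robot within 0.2 rad, y along the row to the left; origin: centre of underside). Floor 10 above the bench; lips and three 4 mm dividers 22 high, cheeks 30. Empty bays, 76 along y by 84 deep, centred at y = +120, +40, -40, -120, x = 0. Among neighbours, fingers should close along the rack's x.
Mind the look-alikes: they are no part of the job. What is shaped like the jar but yellow is not meant.

How it is judged:
By the outcome, as a careful person would: the job done as asked, in the order asked, and still so for the second after the job is handed in, with the robot touching nothing.
It also fails if it takes over 136 s, if anything falls off the work surface, if the arm or the gripper's body presses on something with over 40 N, if the wrist force passes 120 N, or if a joint passes its speed limit or range.

ROBOT

A 6-joint arm with a two-finger parallel gripper is mounted at the origin on a cart in front of the work surface, level with it; the furniture and walls round the work are solid. World frame = base frame: x ahead of the robot, y to its left, z up, the work surface at z = 0. Lengths are in mm, angles in rad, forces in N, time in s.
With the tool pointing down it reaches from about 400 to 925 mm from the base axis. Payload 12.5 kg.
Tool frame: the origin (TCP) lies at the very end of the fingers, on their centre line; the grasp point (between the pads) lies 19 mm behind it; z points along the fingers, y is the direction in which the jaws open and shut (so a half turn about z gives the same grasp; the last joint's range is limited). The gripper opens to 95 mm and grips with 3 to 60 N. Pads are 20 mm wide; open, the fingers measure 119 mm over their backs; the gripper's body (75 mm by 180 mm) begins 59 mm behind the grasp point.
Start: joints at [-0.106, 0.491, 1.559, -0, 1.092, -0.106], TCP at [625.017, 0.021, 214.661] pointing down, gripper open.
Joint ranges: [-3.1, 3.1], [-0.84, 2.19], [0.05, 2.79], [-1.13, 4.28], [0.06, 2.93], [-2.69, 2.69]. Speed limits (rad/s): [2.22, 2.22, 2.79, 3.14, 3.14, 3.14].

INTERFACE

Orientations are given as [roll, pitch, yaw] about the fixed x, y, z axes, in that order (R = Rz(yaw) Ry(pitch) Rx(roll)).
In Python, from cell import env gives the robot as it stands.
- The arm moves only by the shell command python3 -m pendant 'ROWS'. ROWS is JSON, a list that holds one entry, the list of rows, each a list of 5 numbers: the opening, from 0 (shut) to 1 (fully open), then the shift along the tool's x, y, z in m, then the turn about the tool's z in rad. A call has exactly 8 rows; each row is the pose to reach, as a shift and turn from the pose commanded when the call began, along the tool's axes at that moment; what a row does not reach only later rows make up. A row lasts 1/10 s, in which the tool goes at most 50 mm and 8.59 degrees, less where a joint would pass 70% of its speed; a pose out of reach is approached as far as the arm can. A call with a gripper value outside its range is refused whole. The fingers move at their own pace and stop on an object; the grip force is fixed at half the most. Time passes only in rows, so rows that repeat a pose let the fingers close, or fill a call up. It gives the time, the measured TCP pose, the force and the opening at its end, in the units of the state.
- env.state(): the state, without advancing time (a new reading comes with each control period).
- env.read_camera(name): name is "scene" or "side" or "wrist"; returns a dict with "image" (384x512x3 uint8, blue, green, red), "range_z" (384x512 float32, mm along the optical axis (not along the pixel's ray), 0 where there is no reading), "fx", "fy", "cx", "cy" (pixels), "rvec" (rotation vector, rad) and "tvec" (3), from world to camera coordinates, as OpenCV has them; the wrist camera has in their place "tool_from_camera" (4x4, takes a point from camera to tool coordinates, whose origin is the TCP and whose axes are the flange's). Camera axes: x right, y down, z forward; pixel columns grow to the right and rows downward; lengths in mm; the calibration is good to about 2 mm. A picture is of the moment at which its call begins: read the wrist's pose just before it.
- env.job_done(): hands the job in, once; it reports no verdict.
The state is a dict: "t": time; "joints": joint angles; "qvel": joint speeds; "tau": joint torques, N m; "eef_pos": TCP position; "tcp_rot": TCP orientation; "ft_force": force on the tool from outside, world axes, zero at the start; "moment": the same for the moment, N m; "opening": opening from 0.0 (shut) to 1.0 (fully open).
Only numpy, scipy, OpenCV 4.12 (cv2) and the standard library are available. Lean on these libraries where they do the work, as an engineer would, in place of code of your own. Each camera call takes 0.05 s, during which the arm holds its last target. There are 200 camera calls.

## Working session

There is one attempt and no reset: what is moved stays moved. The work goes in short steps, Python scripts to look and compute and a shell command to move; the robot and the scene stay as the last step left them, time stands still between calls to the robot, and variables do not carry over. Pictures are saved under pics/ and viewed, about 12 in all and at most 16, crops included, and the job is handed in when it is done.

```bash
ls; mkdir -p pics; cat > h.py <<'E'
import numpy as np, cv2
from cell import env
def cam(n):
    c=env.read_camera(n); return c
def w2c(c):
    R=cv2.Rodrigues(np.array(c["rvec"],float))[0]; return R,np.array(c["tvec"],float).ravel()
def cloud(c):
    z=c["range_z"].astype(float); v,u=np.mgrid[:z.shape[0],:z.shape[1]]
    P=np.stack([(u-c["cx"])/c["fx"]*z,(v-c["cy"])/c["fy"]*z,z],-1)
    R,t=w2c(c); return (P-t)@R, z>0
E
python3 - <<'E'
from h import *
print(env.state())
for n in ("scene","side"):
    c=cam(n); cv2.imwrite(f"pics/{n}0.png",c["image"]); np.savez(f"/tmp/{n}0.npz",**c)
    R,t=w2c(c); print(n,-R.T@t,R[2],c["fx"])
E
```

```text
pics
{'t': 0.0, 'joints': array([-1.05588987e-01,  4.91555988e-01,  1.55943962e+00, -4.08938326e-06,
        1.09169560e+00, -1.05575039e-01]), 'qvel': array([-7.87208746e-05,  1.94385968e-03, -8.35157365e-04,  5.76828601e-04,
        3.09058514e-04, -9.15197521e-04]), 'tau': array([-9.52334158e-04, -6.12640929e+01, -2.58175153e+01,  6.92750537e-02,
        4.83079045e-02, -1.38641695e-05]), 'eef_pos': array([6.24761863e+02, 5.38525307e-02, 2.14067350e+02]), 'tcp_rot': array([-3.14049983e+00, -1.12158164e-04,  1.57078420e+00]), 'ft_force': array([-0.10172977, -0.22083881,  0.60705967]), 'moment': array([ 0.02415534, -0.0290798 , -0.04175992]), 'opening': 0.9982553297064402}
scene [133.05976152 810.59663555 694.35472164] [ 0.40465756 -0.69708387 -0.59188372] 378.0049390703282
side [ 464.50794463 1254.23503207  693.45683309] [ 0.08213573 -0.87634889 -0.47462233] 421.07212229205913
```

View pics/scene0.png

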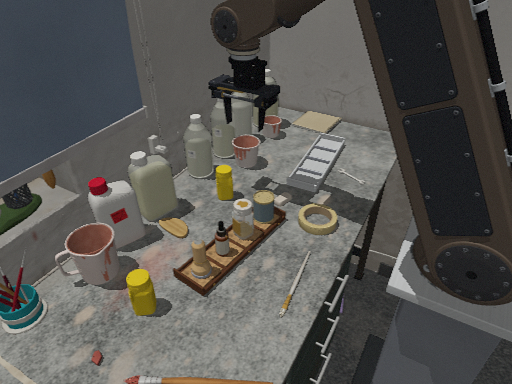

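View pics/side0.png

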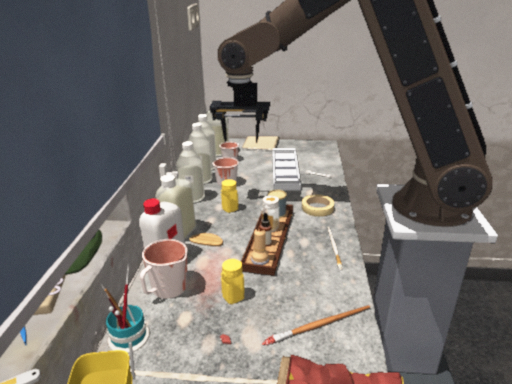

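Scene view, wooden rack on the robot's left: from near (left) to far (right) it holds the tamper (200,258), dropper (222,238), jar (243,218) and tin (263,206). The aluminium rack is at (318,162). The yellow look-alike jars at (225,183) and (142,293) stand outside the racks and are not meant. Next I build a top-down map.

```bash
python3 - <<'E'
from h import *
S=2.0;x0,x1,y0,y1=350,950,-450,500
H=int((x1-x0)/S*1);W=int((y1-y0)/S)
img=np.zeros((H,W,3),np.uint8);hm=np.full((H,W),-50.)
allP=[];allC=[]
for n in("scene","side"):
    c=dict(np.load(f"/tmp/{n}0.npz"));P,ok=cloud(c)
    ok&=(P[...,2]>-20)&(P[...,2]<130)
    p=P[ok];col=c["image"][ok];print(n,"bench z",np.median(p[(abs(p[:,2])<8),2]))
    allP.append(p);allC.append(col)
p=np.vstack(allP);col=np.vstack(allC);o=np.argsort(p[:,2]);p=p[o];col=col[o]
r=((x1-p[:,0])/S).astype(int);q=((y1-p[:,1])/S).astype(int)
m=(r>=0)&(r<H)&(q>=0)&(q<W)
img[r[m],q[m]]=col[m];hm[r[m],q[m]]=p[m,2]
img=cv2.dilate(img,np.ones((2,2)))
h=cv2.applyColorMap(np.clip(hm*2+20,0,255).astype(np.uint8),cv2.COLORMAP_JET);h=cv2.dilate(h,np.ones((2,2)))
for k in range(-400,500,100):
    for a in(img,h):
        u=int((y1-k)/S);cv2.putText(a,str(k),(u,10),0,.35,(255,255,255),1);cv2.line(a,(u,0),(u,H),(90,90,90),1)
for k in range(400,950,100):
    for a in(img,h):
        v=int((x1-k)/S);cv2.putText(a,str(k),(0,v),0,.35,(255,255,255),1);cv2.line(a,(0,v),(W,v),(90,90,90),1)
cv2.imwrite("pics/top.png",np.vstack([img,h]))
E
```

```text
scene bench z 0.6844886707922041
side bench z -1.9266533521919191
```

View pics/top.png

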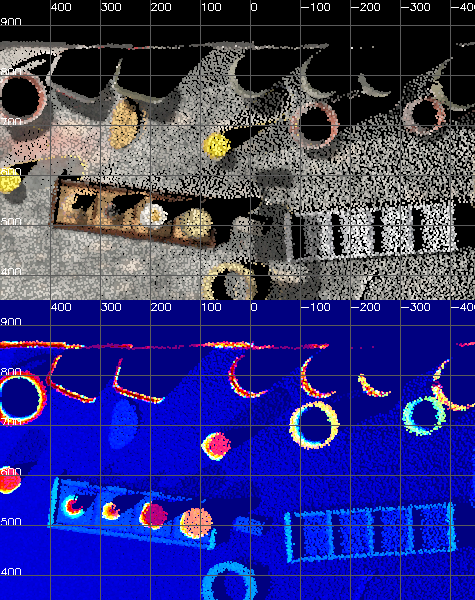

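```bash
python3 - <<'E'
from h import *
c=cam("wrist");print(np.round(c["tool_from_camera"],3),c["fx"],c["cx"],c["cy"]); print(env.state()["t"])
E
python3 -m pendant '[[[1,0.05,0,-0.05,0],[1,0.1,-0.03,-0.08,0.1],[1,0.15,-0.06,-0.11,0.15],[1,0.19,-0.1,-0.13,0.15],[1,0.23,-0.1,-0.13,0.15],[1,0.24,-0.1,-0.13,0.15],[1,0.24,-0.1,-0.13,0.15],[1,0.24,-0.1,-0.13,0.15]]]'
```

```text
[[-0.0000e+00 -9.6500e-01 -2.6400e-01  7.4234e+01]
 [ 1.0000e+00  0.0000e+00 -1.0000e-03 -4.2200e-01]
 [ 1.0000e-03 -2.6400e-01  9.6500e-01 -1.7069e+02]
 [ 0.0000e+00  0.0000e+00  0.0000e+00  1.0000e+00]] 282.78511735068037 249.58700533743632 187.65963283571992
0.15
t: 0.95
eef_pos: [524.5, 240.8, 344.6]
tcp_rot: [3.141, 0.0, 1.423]
ft_force: [0.1, -0.8, 0.0]
opening: 1.001
```

```bash
cat >> h.py <<'E'
from scipy.spatial.transform import Rotation as Ro
def wrist(name=None):
    s=env.state(); c=cam("wrist")
    R=Ro.from_euler("xyz",s["tcp_rot"]).as_matrix(); T=np.eye(4);T[:3,:3]=R;T[:3,3]=s["eef_pos"]
    M=T@np.array(c["tool_from_camera"])   # camera->world
    z=c["range_z"].astype(float); v,u=np.mgrid[:z.shape[0],:z.shape[1]]
    P=np.stack([(u-c["cx"])/c["fx"]*z,(v-c["cy"])/c["fy"]*z,z],-1)@M[:3,:3].T+M[:3,3]
    if name: cv2.imwrite(f"pics/{name}.png",c["image"])
    return c,P,z>0,M,s
def ray(c,M,u,v,h):
    d=M[:3,:3]@np.array([(u-c["cx"])/c["fx"],(v-c["cy"])/c["fy"],1]); o=M[:3,3]
    return o+d*(h-o[2])/d[2]
E
python3 - <<'E'
from h import *
c,P,ok,M,s=wrist("w1"); np.savez("/tmp/w1.npz",P=P,ok=ok,M=M,img=c["image"]); print(M[:3,3])
E
```

```text
[535.02208272 314.30399495 515.27630055]
```

View pics/w1.png

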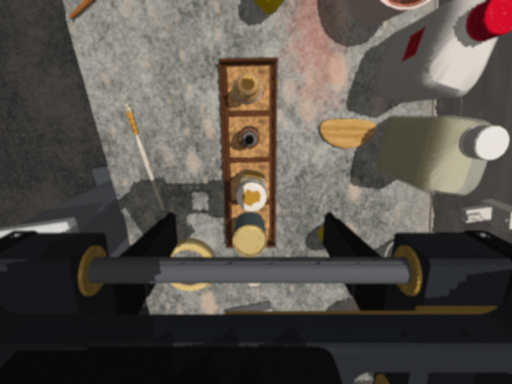

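The wrist view shows the row, left to right for the robot: tamper (247,85), dropper (249,138), jar with white lid (252,190) and tin (249,235). This confirms the choice.

```bash
python3 - <<'E'
from h import *
d=np.load("/tmp/w1.npz");P=d["P"];ok=d["ok"]
print("bench",np.median(P[90:220,285:310,2]))
for n,(u,v),h,r in(("tamper",(247,85),109,30),("dropper",(249,138),116,30),("jar",(252,190),112,35),("tin",(249,235),86,40)):
    m=np.zeros(ok.shape,bool);m[v-30:v+25,u-30:u+30]=1
    m&=ok&(abs(P[...,2]-h)<5); q=P[m]
    (cx,cy),rad=cv2.minEnclosingCircle(q[:,:2].astype(np.float32))
    print(n,len(q),"mean",q.mean(0).round(1),"circ",round(cx,1),round(cy,1),round(rad,1))
# rack lips
hsv=cv2.cvtColor(d["img"],cv2.COLOR_BGR2HSV)
m=ok&(P[...,2]>11)&(P[...,2]<40)&(P[...,0]>440)&(P[...,0]<620)&(P[...,1]>60)&(P[...,1]<430)
m2=cv2.morphologyEx(m.astype(np.uint8),cv2.MORPH_OPEN,np.ones((2,2)))
n,l,st,_=cv2.connectedComponentsWithStats(m2);k=1+np.argmax(st[1:,4]);q=P[l==k]
b=cv2.minAreaRect(q[:,:2].astype(np.float32));print(b,st[k])
E
```

```text
bench 0.23294628145123397
tamper 172 mean [536.7 349.5 106.9] circ 536.6 350.0 14.1
dropper 48 mean [527.7 274.6 113.3] circ 527.1 274.4 5.7
jar 695 mean [518.5 192.  112.1] circ 518.6 191.2 22.8
tin 858 mean [503.3 107.8  83.9] circ 503.1 107.9 29.0
((522.7045288085938, 223.62857055664062), (351.3331298828125, 98.45174407958984), 82.22416687011719) [ 219   58   60  191 3075]
```

```bash
python3 -m pendant '[[[1,-0.05,0,0,-0.1],[1,-0.1,0,0,-0.2],[1,-0.15,0,0,-0.2],[1,-0.2,0,0,-0.2],[1,-0.25,0,0,-0.2],[1,-0.3,0,0,-0.2],[1,-0.35,0,0,-0.2],[1,-0.4,0,0,-0.2]]]'; python3 -m pendant '[[[1,-0.05,-0.01,0,0],[1,-0.1,-0.02,0,0],[1,-0.14,-0.03,0,0],[1,-0.15,-0.03,0,0],[1,-0.15,-0.03,0,0],[1,-0.15,-0.03,0,0],[1,-0.15,-0.03,0,0],[1,-0.15,-0.03,0,0]]]'
python3 - <<'E'
from h import *
c,P,ok,M,s=wrist("w2"); np.savez("/tmp/w2.npz",P=P,ok=ok,M=M,img=c["image"])
m=ok&(P[...,2]>15)&(P[...,2]<40)&(P[...,0]>430)&(P[...,0]<570)&(P[...,1]<-50)&(P[...,1]>-440)
n,l,st,_=cv2.connectedComponentsWithStats(m.astype(np.uint8));k=1+np.argmax(st[1:,4]);q=P[l==k]
print(cv2.minAreaRect(q[:,:2].astype(np.float32)),st[k])
E
```

```text
t: 1.8
eef_pos: [463.9, -158.8, 344.3]
tcp_rot: [-3.141, -0.0, 1.619]
ft_force: [0.4, 1.0, 0.4]
opening: 0.998
t: 2.6
eef_pos: [443.0, -305.7, 344.9]
tcp_rot: [3.141, 0.0, 1.622]
ft_force: [0.7, -0.5, -0.7]
opening: 1.002
((484.386474609375, -242.45372009277344), (96.21320343017578, 331.8145751953125), 3.6540212631225586) [ 248    6   62  207 2518]
```

View pics/w2.png

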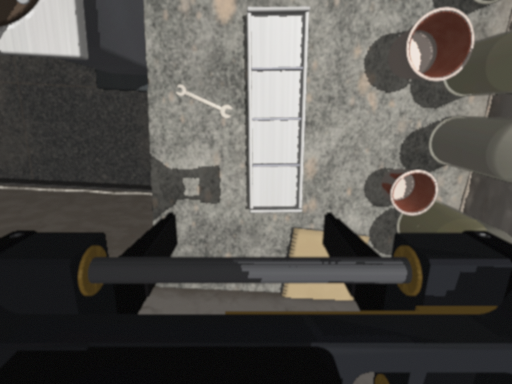

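```bash
cat >> h.py <<'E'
Y1,Y2=1.571-.136,1.571+.064
A=dict(tamper=(536.6,350,60),dropper=(527.5,274.5,41),jar=(518.6,191.6,57),tin=(503.2,107.9,43))
B=dict(tamper=(492.1,-362.3,57),dropper=(486.9,-282.4,38),jar=(481.8,-202.5,54),tin=(476.7,-122.7,40))
def go(x,y,z,yaw,s=None):
    s=s or env.state(); R=Ro.from_euler("xyz",s["tcp_rot"]).as_matrix()
    d=R.T@(np.array([x,y,z])-s["eef_pos"])/1000
    t=-((yaw-s["tcp_rot"][2]+np.pi)%(2*np.pi)-np.pi)
    print("shift",d.round(4),"turn",round(t,3))
E
python3 -c "
from h import *
x,y,z=A['tamper'];go(x,y,220,Y1)"
```

```text
shift [0.6502 0.1271 0.1248] turn 0.187
```

```bash
python3 -m pendant '[[[1,0.04,0,0.02,0.05],[1,0.08,0.01,0.04,0.1],[1,0.12,0.02,0.06,0.15],[1,0.16,0.03,0.08,0.187],[1,0.2,0.04,0.1,0.187],[1,0.25,0.05,0.11,0.187],[1,0.3,0.05,0.12,0.187],[1,0.35,0.05,0.125,0.187]]]'
python3 -c "
from h import *
x,y,z=A['tamper'];go(x,y,220,Y1)"
```

```text
t: 3.45
eef_pos: [474.8, 44.6, 219.4]
tcp_rot: [-3.141, 0.0, 1.434]
ft_force: [0.8, -0.3, 0.0]
opening: 0.998
shift [ 0.311   0.0197 -0.0006] turn -0.001
```

```bash
python3 -m pendant '[[[1,0.05,0.005,0,0],[1,0.1,0.01,0,0],[1,0.15,0.0197,0,0],[1,0.2,0.0197,0,0],[1,0.25,0.0197,0,0],[1,0.28,0.0197,0,0],[1,0.311,0.0197,0,0],[1,0.311,0.0197,0,0]]]'
python3 - <<'E'
from h import *
c,P,ok,M,s=wrist("w3")
x,y,z=A['tamper'];go(x,y,z,Y1,s)
# project expected tamper top
p=np.linalg.inv(M)@np.array([x,y,109,1]);print(p[0]/p[2]*c["fx"]+c["cx"],p[1]/p[2]*c["fy"]+c["cy"])
E
```

```text
t: 4.25
eef_pos: [536.6, 351.2, 219.6]
tcp_rot: [3.141, -0.001, 1.438]
ft_force: [-0.4, -0.5, 0.4]
opening: 1.002
shift [-1.300e-03  1.000e-04  1.596e-01] turn 0.003
250.41756596931725 186.24881228552417
```

View pics/w3.png

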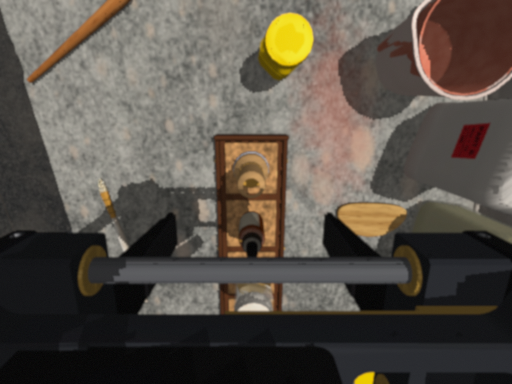

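The tamper is at (252,182), against a predicted (250,186). I re-measure it from here before descending.

```bash
python3 - <<'E'
from h import *
c,P,ok,M,s=wrist()
m=ok&(P[...,1]>320)&(P[...,1]<385)&(P[...,0]>500)&(P[...,0]<575)
for a,b in((104,115),(30,60)):
    q=P[m&(P[...,2]>a)&(P[...,2]<b)];print(a,len(q),q.mean(0).round(1),q.min(0).round(1),q.max(0).round(1))
q=P[m&(P[...,2]>100)];print(cv2.minEnclosingCircle(q[:,:2].astype(np.float32)))
E
```

```text
104 290 [537.4 352.3 106.6] [523.8 337.4 104. ] [550.9 364.6 110.3]
30 545 [537.4 355.7  44.5] [515.3 328.5  30.1] [558.8 372.6  60. ]
((537.4834594726562, 373.7099609375), 39.08391571044922)
```

```bash
python3 -m pendant '[[[1,0,0,0.04,0],[1,0,0,0.08,0],[1,0,0,0.11,0],[1,0,0,0.135,0],[1,0,0,0.15,0],[1,0,0,0.1595,0],[1,0,0,0.1595,0],[1,0,0,0.1595,0]]]'
python3 -m pendant '[[[0,0,0,0,0],[0,0,0,0,0],[0,0,0,0,0],[0,0,0,0,0],[0,0,0,0,0],[0,0,0,0,0],[0,0,0,0,0],[0,0,0,0,0]]]'
python3 -m pendant '[[[0,0,0,-0.01,0],[0,0,0,-0.03,0],[0,0,0,-0.06,0],[0,0,0,-0.09,0],[0,0,0,-0.12,0],[0,0,0,-0.15,0],[0,0,0,-0.16,0],[0,0,0,-0.16,0]]]'
python3 -c "
from h import *
x,y,z=B['tamper'];go(x,y,220,Y2)"
```

```text
t: 5.15
eef_pos: [537.8, 347.6, 61.5]
tcp_rot: [3.14, -0.001, 1.434]
ft_force: [0.1, 0.6, 0.3]
opening: 0.997
t: 5.95
eef_pos: [537.4, 347.5, 60.5]
tcp_rot: [3.142, 0.0, 1.434]
ft_force: [0.3, 0.4, 0.4]
opening: 0.384
t: 6.75
eef_pos: [537.6, 347.7, 221.8]
tcp_rot: [3.139, -0.001, 1.434]
ft_force: [-0.7, 0.1, -1.9]
opening: 0.31
shift [-0.7095  0.0518  0.0009] turn -0.201
```

```bash
python3 -m pendant '[[[0,-0.03,0,0,-0.05],[0,-0.08,0,0,-0.1],[0,-0.13,0,0,-0.15],[0,-0.18,0.01,0,-0.2],[0,-0.23,0.02,0,-0.2],[0,-0.28,0.03,0,-0.2],[0,-0.32,0.03,0,-0.2],[0,-0.34,0.03,0,-0.2]]]'
python3 - <<'E'
from h import *
env.state()
s=env.state();e=s["eef_pos"];x,y,z=B['tamper'];go(x,y,220,Y2)
for n in("scene","side"):
    c=cam(n);P,ok=cloud(c);m=ok&(np.hypot(P[...,0]-e[0],P[...,1]-e[1])<60)&(P[...,2]>120)&(P[...,2]<e[2]-5)
    q=P[m];print(n,e.round(1),len(q),q.min(0).round(1),np.median(q,0).round(1),q.max(0).round(1))
    if n=="scene":
        R,t=w2c(c);p=R@e+t;u=int(p[0]/p[2]*c["fx"]+c["cx"]);v=int(p[1]/p[2]*c["fy"]+c["cy"])
        cv2.imwrite("pics/grip1.png",cv2.resize(c["image"][max(0,v-60):v+60,u-70:u+70],None,fx=4,fy=4))
E
```

```text
t: 7.55
eef_pos: [519.5, 3.6, 218.8]
tcp_rot: [-3.139, -0.0, 1.631]
ft_force: [0.2, -0.1, -2.0]
opening: 0.311
shift [-0.3636 -0.0495 -0.0011] turn -0.004
scene [519.5   3.6 218.8] 257 [498.4  -5.5 167. ] [512.9  22.2 188.7] [543.5  33.5 213.6]
side [519.5   3.6 218.8] 199 [496.4   1.  164. ] [518.1  21.5 185.5] [541.7  34.3 213.6]
```

View pics/grip1.png

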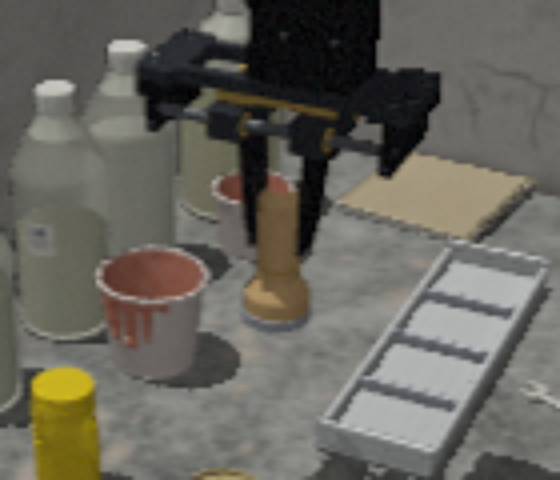

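The tamper hangs upright. Its underside is about 50–53 mm below the TCP (46 expected), so I'll lower it stepwise and watch the force.

```bash
python3 -m pendant '[[[0,-0.04,-0.005,0,0],[0,-0.09,-0.015,0,0],[0,-0.14,-0.025,0,0],[0,-0.19,-0.035,0,0],[0,-0.24,-0.045,0,0],[0,-0.29,-0.0495,0,0],[0,-0.34,-0.0495,0,0],[0,-0.368,-0.0495,0,0]]]'
python3 -m pendant '[[[0,0,0,0.02,0],[0,0,0,0.05,0],[0,0,0,0.08,0],[0,0,0,0.1,0],[0,0,0,0.12,0],[0,0,0,0.13,0],[0,0,0,0.14,0],[0,0,0,0.14,0]]]'
python3 - <<'E'
from h import *
s=env.state();e=s["eef_pos"];x,y,z=B['tamper'];go(x,y,64,Y2)
for n in("scene","side"):
    c=cam(n);P,ok=cloud(c);m=ok&(np.hypot(P[...,0]-e[0],P[...,1]-e[1])<45)&(P[...,2]>24)&(P[...,2]<e[2]-5)
    q=P[m];print(n,e.round(1),len(q),q.min(0).round(1),np.median(q,0).round(1),q.max(0).round(1))
E
```

```text
t: 8.45
eef_pos: [494.4, -365.9, 218.9]
tcp_rot: [-3.141, -0.001, 1.633]
ft_force: [0.3, 0.5, -1.4]
opening: 0.308
t: 9.25
eef_pos: [494.3, -363.1, 79.3]
tcp_rot: [-3.14, -0.001, 1.634]
ft_force: [0.1, 0.2, -1.7]
opening: 0.308
shift [ 0.0009 -0.0022  0.0153] turn -0.001
scene [ 494.3 -363.1   79.3] 165 [ 472.1 -407.2   25.3] [ 489.5 -344.1   47.2] [ 517.8 -332.8   74.2]
side [ 494.3 -363.1   79.3] 125 [ 465.8 -399.6   24.1] [ 493.7 -344.3   46.1] [ 524.5 -324.9   74.1]
```

```bash
python3 -m pendant '[[[0,-0.004,-0.002,0.005,0],[0,-0.004,-0.002,0.01,0],[0,-0.004,-0.002,0.013,0],[0,-0.004,-0.002,0.015,0],[0,-0.004,-0.002,0.016,0],[0,-0.004,-0.002,0.017,0],[0,-0.004,-0.002,0.017,0],[0,-0.004,-0.002,0.017,0]]]'
```

```text
t: 10.15
eef_pos: [492.7, -367.9, 63.6]
tcp_rot: [3.141, 0.0, 1.634]
ft_force: [-0.4, -0.4, -0.8]
opening: 0.312
```

```bash
python3 -m pendant '[[[0,0,0,0.001,0],[0,0,0,0.001,0],[0,0,0,0.001,0],[0,0,0,0.0015,0],[0,0,0,0.002,0],[0,0,0,0.002,0],[0,0,0,0.002,0],[0,0,0,0.002,0]]]'
```

```text
t: 10.95
eef_pos: [493.2, -368.1, 63.1]
tcp_rot: [3.14, 0.001, 1.634]
ft_force: [-1.3, 2.8, 14.4]
opening: 0.309
```

```bash
python3 -m pendant '[[[0,0,0,-0.001,0],[0,0,0,-0.0015,0],[1,0,0,-0.0015,0],[1,0,0,-0.0015,0],[1,0,0,-0.0015,0],[1,0,0,-0.0015,0],[1,0,0,-0.0015,0],[1,0,0,-0.0015,0]]]'
python3 -m pendant '[[[1,0,0,-0.001,0],[1,0,0,-0.02,0],[1,0,0,-0.05,0],[1,0,0,-0.09,0],[1,0,0,-0.13,0],[1,0,0,-0.155,0],[1,0,0,-0.155,0],[1,0,0,-0.155,0]]]'
python3 - <<'E'
from h import *
for n in("scene","side"):
    c=cam(n);P,ok=cloud(c);m=ok&(np.hypot(P[...,0]-492,P[...,1]+362)<45)&(P[...,2]>60)&(P[...,2]<130)
    q=P[m];print(n,len(q),q.min(0).round(1),np.median(q,0).round(1),q.max(0).round(1))
go(*A["dropper"][:2],220,Y1)
E
```

```text
t: 11.75
eef_pos: [492.7, -367.9, 63.0]
tcp_rot: [3.142, -0.0, 1.634]
ft_force: [0.4, -0.6, 0.3]
opening: 0.756
t: 12.55
eef_pos: [492.5, -367.8, 218.0]
tcp_rot: [3.141, 0.0, 1.634]
ft_force: [-0.3, -0.6, -0.2]
opening: 0.999
scene 107 [ 479.3 -367.4   60.3] [ 490.6 -352.2   84.3] [ 509.5 -345.2  107.4]
side 72 [ 478.6 -364.3   60.6] [ 491.1 -351.1   83.6] [ 504.  -342.4  102.9]
shift [ 0.6385  0.0756 -0.0024] turn 0.199
```

Tamper standing at about (492,-361), top about 105. Next the dropper.

```bash
python3 -m pendant '[[[1,0.05,0,0,0.05],[1,0.1,0.01,0,0.1],[1,0.15,0.02,0,0.15],[1,0.2,0.03,0,0.199],[1,0.25,0.04,0,0.199],[1,0.3,0.05,0,0.199],[1,0.35,0.05,0,0.199],[1,0.35,0.05,0,0.199]]]'
python3 -c "
from h import *
x,y,z=A['dropper'];go(x,y,220,Y1)"
```

```text
t: 13.45
eef_pos: [519.5, -11.0, 216.8]
tcp_rot: [-3.139, -0.001, 1.439]
ft_force: [-0.9, 0.1, 0.3]
opening: 1.004
shift [ 0.2841 -0.0296 -0.0029] turn 0.004
```

```bash
python3 -m pendant '[[[1,0.05,-0.005,0,0],[1,0.1,-0.01,0,0],[1,0.15,-0.02,0,0],[1,0.2,-0.0296,0,0],[1,0.25,-0.0296,0,0],[1,0.284,-0.0296,0,0],[1,0.284,-0.0296,0,0],[1,0.284,-0.0296,0,0]]]'
python3 - <<'E'
from h import *
c,P,ok,M,s=wrist()
m=ok&(P[...,1]>245)&(P[...,1]<310)&(P[...,0]>500)&(P[...,0]<560)
for a,b in((108,120),(78,105),(30,74)):
    q=P[m&(P[...,2]>a)&(P[...,2]<b)];print(a,len(q),q.mean(0).round(1),q.min(0).round(1),q.max(0).round(1))
print(s["eef_pos"])
x,y,z=A['dropper'];go(x,y,z,Y1,s)
E
```

```text
t: 14.25
eef_pos: [529.4, 269.9, 216.6]
tcp_rot: [-3.14, 0.001, 1.436]
ft_force: [1.3, -0.8, -0.1]
opening: 1.0
108 130 [527.8 275.2 112.5] [521.3 268.2 108. ] [533.7 280.6 116.8]
78 254 [528.4 278.7  90.2] [516.2 264.   78.1] [539.4 285.9 105. ]
30 242 [529.2 284.8  60.2] [510.8 258.4  30.3] [543.8 291.3  74. ]
[529.35535469 269.92495591 216.56802883]
shift [ 0.0045 -0.0021  0.1756] turn 0.001
```

```bash
python3 -m pendant '[[[1,0.005,-0.002,0.02,0],[1,0.005,-0.002,0.06,0],[1,0.005,-0.002,0.1,0],[1,0.005,-0.002,0.13,0],[1,0.005,-0.002,0.15,0],[1,0.005,-0.002,0.165,0],[1,0.005,-0.002,0.1735,0],[0.5,0.005,-0.002,0.1735,0]]]'
python3 -m pendant '[[[0,0,0,0,0],[0,0,0,0,0],[0,0,0,0,0],[0,0,0,0,0],[0,0,0,0,0],[0,0,0,0,0],[0,0,0,0,0],[0,0,0,0,0]]]'
python3 -m pendant '[[[0,0,0,0,0],[0,0,0,0,0],[0,0,0,-0.02,0],[0,0,0,-0.06,0],[0,0,0,-0.1,0],[0,0,0,-0.14,0],[0,0,0,-0.177,0],[0,0,0,-0.177,0]]]'
python3 -c "
from h import *
x,y,z=B['dropper'];go(x,y,220,Y2)"
```

```text
t: 15.1
eef_pos: [528.2, 273.9, 43.6]
tcp_rot: [-3.14, 0.001, 1.433]
ft_force: [0.1, -0.3, 0.7]
opening: 0.955
t: 15.9
eef_pos: [528.4, 275.2, 44.5]
tcp_rot: [-3.142, 0.0, 1.435]
ft_force: [-0.5, 0.2, 0.8]
opening: 0.334
t: 16.7
eef_pos: [529.9, 275.8, 226.5]
tcp_rot: [3.134, -0.004, 1.435]
ft_force: [-0.1, 0.1, -0.3]
opening: 0.333
shift [-0.5589  0.033   0.0045] turn -0.2
```

```bash
python3 -m pendant '[[[0,-0.03,0,0,-0.05],[0,-0.07,0,0,-0.1],[0,-0.12,0.01,0,-0.15],[0,-0.17,0.02,0,-0.2],[0,-0.22,0.02,0,-0.2],[0,-0.26,0.03,0,-0.2],[0,-0.28,0.03,0,-0.2],[0,-0.28,0.03,0,-0.2]]]'
python3 - <<'E'
from h import *
s=env.state();e=s["eef_pos"];go(*B['dropper'][:2],220,Y2,s)
for n in("scene","side"):
    c=cam(n);P,ok=cloud(c);m=ok&(np.hypot(P[...,0]-e[0],P[...,1]-e[1])<45)&(P[...,2]>e[2]-80)&(P[...,2]<e[2]-3)
    q=P[m];print(n,e.round(1),len(q),q.min(0).round(1),np.median(q,0).round(1),q.max(0).round(1))
E
```

```text
t: 17.5
eef_pos: [519.7, -8.6, 220.8]
tcp_rot: [-3.141, 0.0, 1.632]
ft_force: [-0.2, 0.8, 0.2]
opening: 0.335
shift [-0.2713 -0.0494  0.0008] turn -0.003
scene [519.7  -8.6 220.8] 101 [504.  -13.5 190.8] [514.5   4.6 205.3] [532.9  10.  217.7]
side [519.7  -8.6 220.8] 84 [503.8  -4.9 189.6] [519.2   7.1 204. ] [532.6  13.6 217.5]
```

```bash
python3 -m pendant '[[[0,-0.04,-0.005,0,0],[0,-0.09,-0.015,0,0],[0,-0.14,-0.025,0,0],[0,-0.19,-0.035,0,0],[0,-0.23,-0.045,0,0],[0,-0.26,-0.0494,0,0],[0,-0.273,-0.0494,0,0],[0,-0.273,-0.0494,0,0]]]'
python3 -m pendant '[[[0,0,0,0.02,0],[0,0,0,0.06,0],[0,0,0,0.1,0],[0,0,0,0.13,0],[0,0,0,0.15,0],[0,0,0,0.165,0],[0,0,0,0.17,0],[0,0,0,0.17,0]]]'
python3 -c "
from h import *
x,y,z=B['dropper'];go(x,y,40,Y2)"
```

```text
t: 18.4
eef_pos: [488.8, -282.0, 221.0]
tcp_rot: [-3.141, -0.0, 1.634]
ft_force: [0.2, 0.6, -0.7]
opening: 0.331
t: 19.2
eef_pos: [488.7, -280.4, 51.2]
tcp_rot: [-3.141, -0.001, 1.636]
ft_force: [0.7, 0.2, -0.9]
opening: 0.335
shift [-0.0019 -0.0019  0.0112] turn 0.001
```

```bash
python3 -m pendant '[[[0,-0.003,-0.002,0.003,0],[0,-0.003,-0.002,0.006,0],[0,-0.003,-0.002,0.008,0],[0,-0.003,-0.002,0.0095,0],[0,-0.003,-0.002,0.0105,0],[0,-0.003,-0.002,0.011,0],[0,-0.003,-0.002,0.011,0],[0,-0.003,-0.002,0.011,0]]]'
```

```text
t: 20.0
eef_pos: [486.5, -285.0, 40.5]
tcp_rot: [3.141, 0.0, 1.635]
ft_force: [0.4, 0.7, -0.3]
opening: 0.336
```

```bash
python3 -m pendant '[[[0,0,0,0.0005,0],[0,0,0,0.001,0],[0,0,0,0.001,0],[0,0,0,0.001,0],[0,0,0,0.001,0],[0,0,0,0.001,0],[0,0,0,0.001,0],[0,0,0,0.001,0]]]'
```

```text
t: 20.8
eef_pos: [486.7, -285.1, 40.4]
tcp_rot: [3.141, 0.001, 1.635]
ft_force: [-2.5, 0.9, 10.4]
opening: 0.332
```

```bash
python3 -m pendant '[[[0,0,0,-0.0005,0],[0,0,0,-0.001,0],[1,0,0,-0.001,0],[1,0,0,-0.001,0],[1,0,0,-0.001,0],[1,0,0,-0.001,0],[1,0,0,-0.001,0],[1,0,0,-0.001,0]]]'
python3 -m pendant '[[[1,0,0,-0.001,0],[1,0,0,-0.02,0],[1,0,0,-0.05,0],[1,0,0,-0.09,0],[1,0,0,-0.13,0],[1,0,0,-0.16,0],[1,0,0,-0.18,0],[1,0,0,-0.18,0]]]'
python3 - <<'E'
from h import *
for n in("scene","side"):
    c=cam(n);P,ok=cloud(c);m=ok&(np.hypot(P[...,0]-486,P[...,1]+282)<40)&(P[...,2]>40)&(P[...,2]<130)
    q=P[m];print(n,len(q),q.min(0).round(1),np.median(q,0).round(1),q.max(0).round(1))
go(*A["jar"][:2],220,Y1)
E
```

```text
t: 21.6
eef_pos: [486.5, -285.0, 40.5]
tcp_rot: [3.142, 0.0, 1.635]
ft_force: [-0.4, 0.1, -0.3]
opening: 0.781
t: 22.4
eef_pos: [487.3, -285.5, 223.3]
tcp_rot: [3.138, 0.003, 1.635]
ft_force: [0.2, 0.5, -0.7]
opening: 0.999
scene 155 [ 471.1 -292.4   40.4] [ 486.1 -275.2   69.7] [ 504.7 -263.7  111.6]
side 115 [ 468.7 -294.8   40.1] [ 485.  -274.5   65.3] [ 500.7 -260.8  107.4]
shift [4.734e-01 6.270e-02 1.000e-04] turn 0.2
```

The dropper is standing. Next the jar.

```bash
python3 -m pendant '[[[1,0.05,0,0,0.05],[1,0.1,0.01,0,0.1],[1,0.15,0.02,0,0.15],[1,0.2,0.03,0,0.2],[1,0.25,0.04,0,0.2],[1,0.3,0.05,0,0.2],[1,0.35,0.05,0,0.2],[1,0.39,0.055,0,0.2]]]'
python3 -c "
from h import *
x,y,z=A['jar'];go(x,y,220,Y1)"
```

```text
t: 23.3
eef_pos: [515.4, 109.9, 218.9]
tcp_rot: [-3.139, 0.001, 1.435]
ft_force: [1.1, -0.1, -0.2]
opening: 0.998
shift [ 0.0814 -0.0078 -0.0011] turn 0.0
```

```bash
python3 -m pendant '[[[1,0.04,-0.005,0,0],[1,0.07,-0.008,0,0],[1,0.081,-0.008,0,0],[1,0.081,-0.008,0,0],[1,0.081,-0.008,0,0],[1,0.081,-0.008,0,0],[1,0.081,-0.008,0,0],[1,0.081,-0.008,0,0]]]'
python3 - <<'E'
from h import *
c,P,ok,M,s=wrist()
m=ok&(P[...,1]>160)&(P[...,1]<230)&(P[...,0]>480)&(P[...,0]<560)&(P[...,2]>106)&(P[...,2]<120)
q=P[m];print(len(q),q.mean(0).round(1),q.min(0).round(1),q.max(0).round(1))
x,y,z=A['jar'];go(x,y,z,Y1,s)
E
```

```text
t: 24.1
eef_pos: [519.7, 188.2, 220.6]
tcp_rot: [3.141, -0.0, 1.434]
ft_force: [0.2, -0.1, -0.5]
opening: 0.999
1496 [518.8 191.9 112.2] [496.3 168.2 106.1] [540.9 213.4 114.8]
shift [ 0.0032 -0.0015  0.1636] turn -0.001
```

```bash
python3 -m pendant '[[[1,0.003,-0.001,0.02,0],[1,0.003,-0.001,0.06,0],[1,0.003,-0.001,0.1,0],[1,0.003,-0.001,0.13,0],[1,0.003,-0.001,0.15,0],[1,0.003,-0.001,0.16,0],[1,0.003,-0.001,0.163,0],[0.5,0.003,-0.001,0.163,0]]]'
python3 -m pendant '[[[0,0,0,0,0],[0,0,0,0,0],[0,0,0,0,0],[0,0,0,0,0],[0,0,0,0,0],[0,0,0,0,0],[0,0,0,0,0],[0,0,0,0,0]]]'
python3 -m pendant '[[[0,0,0,0,0],[0,0,0,-0.005,0],[0,0,0,-0.02,0],[0,0,0,-0.06,0],[0,0,0,-0.1,0],[0,0,0,-0.14,0],[0,0,0,-0.163,0],[0,0,0,-0.163,0]]]'
python3 -c "
from h import *
x,y,z=B['jar'];go(x,y,220,Y2)"
```

```text
t: 24.95
eef_pos: [519.2, 192.1, 57.9]
tcp_rot: [3.141, -0.0, 1.435]
ft_force: [0.3, -0.4, -0.1]
opening: 0.957
t: 25.75
eef_pos: [519.1, 192.2, 57.6]
tcp_rot: [3.141, -0.0, 1.435]
ft_force: [0.3, 0.1, 2.0]
opening: 0.514
t: 26.55
eef_pos: [519.8, 192.4, 223.7]
tcp_rot: [3.137, -0.002, 1.435]
ft_force: [0.5, 0.5, -0.8]
opening: 0.512
shift [-0.3964  0.0159  0.0031] turn -0.2
```

```bash
python3 -m pendant '[[[0,-0.03,0,0,-0.05],[0,-0.08,0,0,-0.1],[0,-0.13,0,0,-0.15],[0,-0.18,0.005,0,-0.2],[0,-0.23,0.01,0,-0.2],[0,-0.28,0.016,0,-0.2],[0,-0.33,0.016,0,-0.2],[0,-0.375,0.016,0,-0.2]]]'
python3 -m pendant '[[[0,-0.015,-0.003,0,0],[0,-0.02,-0.004,0,0],[0,-0.02,-0.004,0.02,0],[0,-0.02,-0.004,0.06,0],[0,-0.02,-0.004,0.1,0],[0,-0.02,-0.004,0.13,0],[0,-0.02,-0.004,0.145,0],[0,-0.02,-0.004,0.145,0]]]'
python3 -c "
from h import *
x,y,z=B['jar'];go(x,y,54.5,Y2)"
```

```text
t: 27.35
eef_pos: [482.8, -183.5, 219.2]
tcp_rot: [-3.14, -0.001, 1.634]
ft_force: [0.2, 0.2, -1.6]
opening: 0.516
t: 28.15
eef_pos: [480.4, -199.8, 73.3]
tcp_rot: [-3.138, -0.003, 1.636]
ft_force: [-0.6, 0.3, -0.8]
opening: 0.514
shift [-0.0029  0.0013  0.0188] turn 0.001
```

```bash
python3 -m pendant '[[[0,-0.002,0.001,0.005,0],[0,-0.002,0.001,0.01,0],[0,-0.002,0.001,0.013,0],[0,-0.002,0.001,0.016,0],[0,-0.002,0.001,0.018,0],[0,-0.002,0.001,0.018,0],[0,-0.002,0.001,0.018,0],[0,-0.002,0.001,0.018,0]]]'
```

```text
t: 28.95
eef_pos: [482.4, -203.8, 57.6]
tcp_rot: [3.141, 0.0, 1.635]
ft_force: [0.2, -0.6, -3.0]
opening: 0.518
```

```bash
python3 -m pendant '[[[0,0,0,0.001,0],[0,0,0,0.002,0],[0,0,0,0.0025,0],[0,0,0,0.003,0],[0,0,0,0.003,0],[0,0,0,0.003,0],[0,0,0,0.003,0],[0,0,0,0.003,0]]]'
```

```text
t: 29.75
eef_pos: [482.4, -203.7, 54.5]
tcp_rot: [3.141, 0.0, 1.635]
ft_force: [-1.0, 0.4, -2.0]
opening: 0.515
```

```bash
python3 -m pendant '[[[0,0,0,0.0005,0],[0,0,0,0.001,0],[0,0,0,0.001,0],[0,0,0,0.001,0],[0,0,0,0.001,0],[0,0,0,0.001,0],[0,0,0,0.001,0],[0,0,0,0.001,0]]]'
```

```text
t: 30.55
eef_pos: [482.4, -203.8, 53.6]
tcp_rot: [3.141, 0.0, 1.635]
ft_force: [0.7, 0.4, 3.2]
opening: 0.515
```

```bash
python3 -m pendant '[[[0,0,0,-0.0003,0],[1,0,0,-0.0003,0],[1,0,0,-0.0003,0],[1,0,0,-0.0003,0],[1,0,0,-0.0003,0],[1,0,0,-0.0003,0],[1,0,0,-0.0003,0],[1,0,0,-0.0003,0]]]'
python3 -m pendant '[[[1,0,0,-0.001,0],[1,0,0,-0.02,0],[1,0,0,-0.05,0],[1,0,0,-0.09,0],[1,0,0,-0.13,0],[1,0,0,-0.16,0],[1,0,0,-0.166,0],[1,0,0,-0.166,0]]]'
python3 - <<'E'
from h import *
for n in("scene","side"):
    c=cam(n);P,ok=cloud(c);m=ok&(np.hypot(P[...,0]-482,P[...,1]+203)<40)&(P[...,2]>40)&(P[...,2]<130)
    q=P[m];print(n,len(q),q.min(0).round(1),np.median(q,0).round(1),q.max(0).round(1))
go(*A["tin"][:2],220,Y1)
E
```

```text
t: 31.35
eef_pos: [482.4, -203.7, 53.8]
tcp_rot: [3.142, -0.0, 1.635]
ft_force: [-0.5, 0.2, 0.4]
opening: 0.992
t: 32.15
eef_pos: [482.5, -203.7, 220.4]
tcp_rot: [3.14, 0.001, 1.635]
ft_force: [0.1, -0.4, 0.2]
opening: 0.999
scene 371 [ 460.1 -228.    40. ] [ 479.3 -185.8   81.5] [ 507.6 -175.2  111. ]
side 261 [ 456.9 -222.1   40.1] [ 481.9 -184.9   76.8] [ 505.4 -170.   108. ]
shift [ 0.3093  0.0412 -0.0011] turn 0.2
```

```bash
python3 -m pendant '[[[1,0.05,0,0,0.05],[1,0.1,0.01,0,0.1],[1,0.15,0.02,0,0.15],[1,0.2,0.03,0,0.2],[1,0.25,0.04,0,0.2],[1,0.29,0.041,0,0.2],[1,0.309,0.041,0,0.2],[1,0.309,0.041,0,0.2]]]'
python3 -m pendant '[[[1,0,0,0,0],[1,0,0,0,0],[1,0,0,0,0],[1,0,0,0,0],[1,0,0,0,0],[1,0,0,0,0],[1,0,0,0,0],[1,0,0,0,0]]]'
python3 - <<'E'
from h import *
c,P,ok,M,s=wrist()
m=ok&(P[...,1]>70)&(P[...,1]<145)&(P[...,0]>465)&(P[...,0]<550)&(P[...,2]>78)&(P[...,2]<95)
q=P[m];print(len(q),q.mean(0).round(1),q.min(0).round(1),q.max(0).round(1))
x,y,z=A['tin'];go(x,y,z,Y1,s)
E
```

```text
t: 33.05
eef_pos: [502.7, 109.4, 218.1]
tcp_rot: [-3.139, 0.0, 1.438]
ft_force: [0.0, 0.6, -0.5]
opening: 1.002
t: 33.85
eef_pos: [503.5, 107.2, 219.8]
tcp_rot: [3.141, -0.0, 1.435]
ft_force: [-0.0, -0.2, -0.7]
opening: 1.002
2019 [503.5 107.9  83.9] [475.2  79.2  78.2] [531.5 136.1  88. ]
shift [ 0.0006 -0.0004  0.1768] turn -0.0
```

```bash
python3 -m pendant '[[[1,0.001,0,0.02,0],[1,0.001,0,0.06,0],[1,0.001,0,0.1,0],[1,0.001,0,0.13,0],[1,0.001,0,0.155,0],[1,0.001,0,0.17,0],[1,0.001,0,0.176,0],[1,0.001,0,0.176,0]]]'
python3 -m pendant '[[[0,0,0,0,0],[0,0,0,0,0],[0,0,0,0,0],[0,0,0,0,0],[0,0,0,0,0],[0,0,0,0,0],[0,0,0,0,0],[0,0,0,0,0]]]'
python3 -m pendant '[[[0,0,0,0,0],[0,0,0,-0.005,0],[0,0,0,-0.02,0],[0,0,0,-0.06,0],[0,0,0,-0.1,0],[0,0,0,-0.14,0],[0,0,0,-0.176,0],[0,0,0,-0.176,0]]]'
python3 -c "
from h import *
x,y,z=B['tin'];go(x,y,220,Y2)"
```

```text
t: 34.7
eef_pos: [503.5, 108.3, 43.4]
tcp_rot: [-3.141, 0.0, 1.435]
ft_force: [0.5, -0.7, 0.8]
opening: 0.999
t: 35.5
eef_pos: [503.9, 108.3, 44.0]
tcp_rot: [3.141, -0.0, 1.435]
ft_force: [0.1, -0.4, 5.2]
opening: 0.598
t: 36.3
eef_pos: [504.9, 108.5, 224.1]
tcp_rot: [3.135, -0.002, 1.435]
ft_force: [0.8, -0.2, -3.1]
opening: 0.6
shift [-0.2329  0.0033  0.0037] turn -0.2
```

```bash
python3 -m pendant '[[[0,-0.03,0,0,-0.05],[0,-0.08,0,0,-0.1],[0,-0.13,0,0,-0.15],[0,-0.18,0.003,0,-0.2],[0,-0.22,0.003,0,-0.2],[0,-0.233,0.003,0,-0.2],[0,-0.233,0.003,0,-0.2],[0,-0.233,0.003,0,-0.2]]]'
python3 -m pendant '[[[0,0,0,0.02,0],[0,0,0,0.06,0],[0,0,0,0.1,0],[0,0,0,0.13,0],[0,0,0,0.15,0],[0,0,0,0.16,0],[0,0,0,0.16,0],[0,0,0,0.16,0]]]'
python3 -c "
from h import *
x,y,z=B['tin'];go(x,y,42,Y2)"
```

```text
t: 37.1
eef_pos: [474.8, -122.3, 219.2]
tcp_rot: [-3.141, -0.001, 1.634]
ft_force: [-0.0, 0.3, -2.0]
opening: 0.597
t: 37.9
eef_pos: [475.5, -122.5, 60.4]
tcp_rot: [3.141, 0.0, 1.636]
ft_force: [-0.2, -0.3, -2.0]
opening: 0.601
shift [-0.0003  0.0011  0.0184] turn 0.001
```

```bash
python3 -m pendant '[[[0,0,0.001,0.005,0],[0,0,0.001,0.01,0],[0,0,0.001,0.014,0],[0,0,0.001,0.017,0],[0,0,0.001,0.018,0],[0,0,0.001,0.019,0],[0,0,0.001,0.019,0],[0,0,0.001,0.019,0]]]'
```

```text
t: 38.7
eef_pos: [476.1, -122.9, 40.8]
tcp_rot: [3.141, 0.0, 1.635]
ft_force: [-0.1, -0.4, -1.8]
opening: 0.602
```

```bash
python3 -m pendant '[[[0,0,0,0.0005,0],[0,0,0,0.001,0],[0,0,0,0.001,0],[0,0,0,0.001,0],[0,0,0,0.001,0],[0,0,0,0.001,0],[0,0,0,0.001,0],[0,0,0,0.001,0]]]'
```

```text
t: 39.5
eef_pos: [476.1, -122.9, 40.0]
tcp_rot: [3.141, 0.0, 1.635]
ft_force: [-1.8, 0.2, 5.4]
opening: 0.605
```

```bash
python3 -m pendant '[[[0,0,0,-0.0004,0],[1,0,0,-0.0004,0],[1,0,0,-0.0004,0],[1,0,0,-0.0004,0],[1,0,0,-0.0004,0],[1,0,0,-0.0004,0],[1,0,0,-0.0004,0],[1,0,0,-0.0004,0]]]'
python3 -m pendant '[[[1,0,0,-0.001,0],[1,0,0,-0.02,0],[1,0,0,-0.06,0],[1,0,0,-0.11,0],[1,0,0,-0.16,0],[1,0,0,-0.21,0],[1,0,0,-0.26,0],[1,0,0,-0.3,0]]]'
python3 -m pendant '[[[1,-0.03,0,0,0],[1,-0.08,0,0,0],[1,-0.13,0,0,0],[1,-0.17,0,0,0],[1,-0.18,0,0,0],[1,-0.18,0,0,0],[1,-0.18,0,0,0],[1,-0.18,0,0,0]]]'
python3 - <<'E'
from h import *
c,P,ok,M,s=wrist("fin"); c2=cam("scene"); cv2.imwrite("pics/fin2.png",cv2.resize(c2["image"][90:230,200:400],None,fx=4,fy=4))
for n,(x,y,z) in B.items():
    m=ok&(np.hypot(P[...,0]-x,P[...,1]-y)<38)&(P[...,2]>35)
    q=P[m]
    if len(q): 
        t=np.percentile(q[:,2],97); q=q[q[:,2]>t-6];print(n,t.round(1),q.mean(0).round(1),q.min(0).round(1),q.max(0).round(1))
E
```

```text
t: 40.3
eef_pos: [476.1, -122.9, 40.2]
tcp_rot: [3.141, 0.0, 1.635]
ft_force: [-0.5, -0.0, 0.0]
opening: 0.999
t: 41.1
eef_pos: [475.7, -122.8, 343.4]
tcp_rot: [3.139, 0.001, 1.635]
ft_force: [0.2, -0.1, -1.0]
opening: 1.005
t: 41.9
eef_pos: [487.6, -301.1, 340.5]
tcp_rot: [3.141, 0.0, 1.636]
ft_force: [0.2, -0.2, -0.2]
opening: 1.002
tamper 104.6 [ 491.7 -361.5  102.1] [ 477.6 -378.5   98.8] [ 505.5 -350.7  106.5]
dropper 469.8 [ 477.  -276.2  467.3] [ 449.1 -280.4  463.8] [ 502.8 -272.5  472. ]
jar 109.9 [ 481.7 -204.7  108.3] [ 460.4 -226.8  105.6] [ 503.3 -182.7  111.3]
tin 82.9 [ 475.  -122.7   80. ] [ 446.9 -152.1   77. ] [503.2 -95.   85.9]
```

View pics/fin.png

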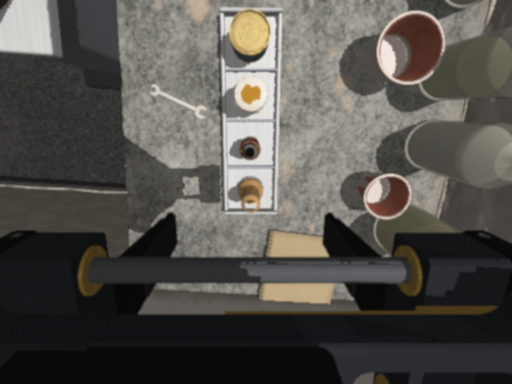

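View pics/fin2.png

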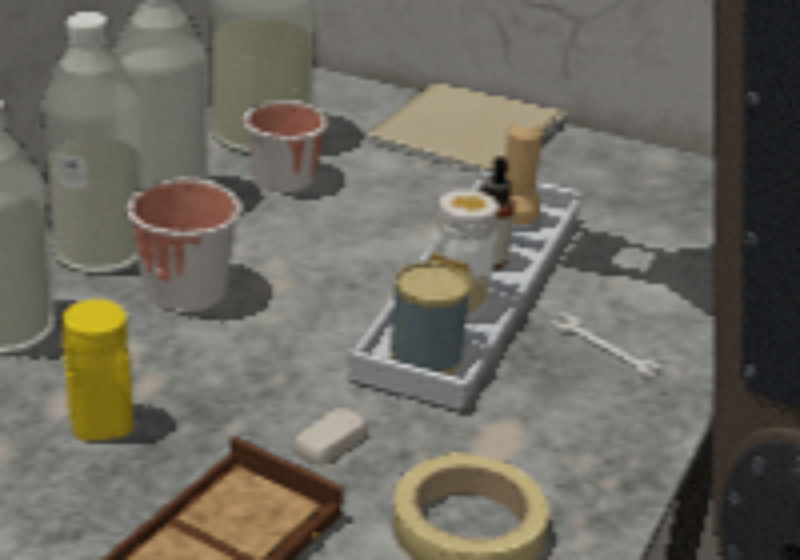

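Both views show all four upright, each in its own bay. From the robot's left they are tin (250,32), jar (251,94), dropper (249,148) and tamper (250,192) in the wrist picture. The wooden rack's visible end is empty.

```bash
python3 -c "
from cell import env
print(env.job_done(),env.state()['t'])"
```

```text
the job is handed in; nothing more can be done
the job is handed in; nothing more can be done
```

I moved the four supplies one by one to the aluminium rack in reverse order, and handed the job in at about 42 s. From the robot's left the rack now holds tin, jar, dropper, tamper.

- **Final checks:** In the wrist and scene pictures all four stand upright, each in its own bay and released, with the gripper raised well clear. Measured tops are 105 mm (tamper), 110 mm (jar) and 83 mm (tin), all at the height expected. The tamper, jar and tin stand within about 3 mm of their bay centres.
- **Check that failed:** The dropper's last height reading (470 mm) was invalid, as it picked up part of the gripper. I relied on the pictures and on its reading after release: centred near (486, -280) mm, top about 110 mm.
- **What went wrong:** The tamper slid about 7 mm in the fingers when it was lifted, because the jaws had not fully closed. I noticed this and set it down by feeling for contact. The highest force in the readings was about 15 N.

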